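# Unlock the returns cabinet and hold its hatch at the mark

## Robot

A 6-joint arm with a two-finger parallel gripper is mounted at the origin on the work surface. World frame = base frame: x ahead of the robot, y to its left, z up, the work surface at z = 0. Lengths are in m, angles in rad, forces in N, time in s.
With the tool pointing down it reaches from about 0.3 to 0.75 m from the base axis. Payload 8.5 kg.
Tool frame: the origin (TCP) lies at the very end of the fingers, on their centre line; the grasp point (between the pads) lies behind it (env.tcp_to_grasp is the z of the grasp point in the tool frame, in m); z points along the fingers, y is the line along which they close (so a half turn about z gives the same grasp; the last joint's range is limited). The gripper opens to 88 mm and grips with 3 to 60 N. Pads are 18 mm wide; open, the fingers measure 123 mm over their backs; the gripper's body (75 mm by 187 mm) begins 45 mm behind the grasp point.
Start: joints at [0.946, 0.381, 1.297, -0, 1.464, -0.215], TCP at [0.219, 0.504, 0.239] pointing down, gripper open.
Joint ranges: [-3.11, 3.11], [-0.89, 2.33], [0.22, 2.48], [-1.42, 4.56], [0.17, 2.85], [-2.88, 2.88]. Speed limits (rad/s): [2.39, 2.39, 3.14, 3.14, 3.14, 3.14].

## Interface

Orientations are given as a rotation vector (axis times angle).
In Python, from plant import sense, capture, camera_info, job, models, env gives the robot as it stands.
- The arm moves only by the tool drive_tool, never from a script. Its argument "deltas" is a list of rows, each an object of numbers: "tx", "ty", "tz": the shift along the tool's x, y, z in units of 50 mm (1.0 is 50 mm); "rx", "ry", "rz": the turn, a rotation vector about the tool's x, y, z in units of 6 degrees (1.0 is 6 degrees); "gripper": the opening, from 0 (shut) to 1 (fully open). A call has 1 to 20 rows; each row shifts and turns the commanded pose from where the row before left it, along the tool's axes as they then stand; what a row does not reach is not made up. A row lasts 1/10 s, in which the tool goes at most 50 mm and 8.59 degrees, less where a joint would pass 70% of its speed; a pose out of reach is approached as far as the arm can. A call is refused whole if a number of a shift passes 1 or a number of a turn 1, either way. A call with a gripper value outside its range is refused whole. The fingers move at their own pace and stop on an object; "squeeze" is the grip in N (left out, the last holds). Time passes only in rows, so rows that do not move let the fingers close. It gives the time, the measured TCP pose, the force, the opening and the grip force at its end, in the units of the state.
- sense(): the state, without advancing time (a new reading comes with each control period).
- capture(name): name is "scene" or "top" or "wrist"; returns the picture (384x512x3 uint8, red, green, blue); there is no depth.
- camera_info(name): a dict with "fx", "fy", "cx", "cy" (pixels), "R" (3x3) and "t" (3): a world point X has camera coordinates R X + t; the wrist camera has in their place "mount" (4x4, takes a point from camera to tool coordinates, whose origin is the TCP and whose axes are the flange's). Camera axes: x right, y down, z forward; pixel columns grow to the right and rows downward; lengths in m; the calibration is good to about 2 mm. A picture is of the moment at which its call begins: read the wrist's pose just before it. camera_info takes no time and is no camera call.
- job.sign_off(): hands the job in; it is judged then, once.
Trained networks look in the newest picture that a camera, given by its name, has taken for a name from the list of things; names that differ only in an ending like _2 or _b are one class to them, and where a whole thing is asked for, a point or a joint stands for the part that bears it (a point fixed in the world has none). Each returns a list of dicts, best first, with "conf" (0 to 1); they miss things now and then, are a little off and sometimes report something else, mostly with a low value. They report only what shows in the picture. A call takes as long as a camera call.
- models.look_for(camera, target): "location" ([column, row] in pixels, amid what is visible of it).
- models.cut_out(camera, target): "pixels" (384x512 bool, what is visible of it) and "location" ([column, row] in pixels, amid what is visible of it).
- models.mark_of(camera, target): "location" ([column, row] in pixels: a listed point, or the origin of a listed thing).
The state is a dict: "clock": time; "joint_positions": joint angles; "joint_vel": joint speeds; "effort": joint torques, N m; "tool_pos": TCP position; "eef_rot": TCP orientation; "contact_force": force on the tool from outside, world axes, zero at the start; "torque": the same for the moment, N m; "gripper_width": opening from 0.0 (shut) to 1.0 (fully open); "grasp_force": force on a finger pad.
Only numpy, scipy, OpenCV 4.12 (cv2) and the standard library are available. Lean on these libraries where they do the work, as an engineer would, in place of code of your own. Each camera call takes 0.05 s, during which the arm holds its last target. There are 200 camera calls.

## Task

A colleague needs both hands to reach into the returns cabinet: twist the sprung cam lock clockwise to its stop and let it spring back, which draws the bolt. Then pull the self-closing hatch by its black handle until its orange pointer stands in the green band, and finish still gripping the handle with the hatch held there, steady. Leave the hammer, mug, chestpieces and bottle where they are.

Things in the scene. Friction and masses are not known exactly. Their poses are not given: they have to be found in the camera images.
- cabinet: low blue steel returns cabinet fixed to the desk, 260 (x) x 280 (y) x 80 mm. Origin: centre of its underside, on the desk. Its own x points away from its front (front is -x, facing roughly to the robot), y to the left, z up; its flat deck is 80 mm up. In its frame: cam lock axis at x -35.5, y -75 mm; hatch handle centre at x 15, y 32.5 mm when closed
- hatch (a joint): how far the steel hatch door (110 x 115 mm plate, lying on the deck) has been pulled out along the cabinet's -x, in m: 0 closed, 0.095 end of travel. A spring pulls it shut: about 3.6 N when closed, growing 0.6 N per 10 mm; it shuts itself when let go. It cannot move until the bolt is drawn
- hatch_handle (a point): grip point of the hatch's upright black handle, a block 14 mm thick (cabinet x), 50 mm wide (cabinet y), standing on the plate from 8 to 50 mm above the deck; the point is on its centre, 34 mm above the deck, and moves with the hatch. The handle can be pinched from above, fingers closing along the cabinet's x
- hatch_pointer (a point): tip of the small orange pointer on the left (+y) edge of the hatch, in line with the handle's centre; moves with the hatch, 8 mm above the deck
- mark: green band on the white strip along the left of the hatch: 12 mm long (cabinet x), 26 mm wide, 4 mm high, fixed, at a place that varies, 45 to 75 mm nearer to the front (-x) than the closed pointer. Origin: centre of its underside, on the deck; axes parallel to the cabinet's. The hatch is at the mark when the pointer tip is level (in x) with the band
- cam (a joint): angle of the cam lock, rad: 0 at rest, grows clockwise seen from above, 1.2 at its stop. A spring (up to about 0.1 N m; with the bolt, turning takes up to about 0.12) turns it back to 0 when let go. A finger under it draws the bolt; the bolt is clear of the hatch from about 1.0 and stays drawn afterwards
- cam_grip (a point): grip point of the cam lock: on its vertical axis, 41 mm above the deck. The brushed aluminium thumb bar is 12 mm thick, 42 mm long, from 16 to 54 mm above the deck; at rest it lies along the cabinet's y with a red dot at its +y end, so fingers from above close along the cabinet's x. The point turns with the bar
- bolt_tip (a point): end of the flat brass bolt (12 x 6 mm section) that lies on the deck along the cabinet's y and blocks the hatch's front edge at its right corner; turning the cam lock to its stop draws it about 25 mm to -y and it stays there
- hammer: reflex hammer lying down: red rubber cross head 56 mm long, 22 mm thick, steel shaft and black grip, 196 mm overall; loose bystander. Origin under the shaft, on the table; x axis along the shaft towards the head
- mug: white ceramic mug, 80 mm wide, 90 mm tall, with four pen lights standing in it up to 146 mm; loose bystander. Origin: centre of its underside
- ped_chestpiece: small stainless pediatric stethoscope chestpiece, 33 mm wide, 26 mm tall; loose bystander. Origin: centre of its underside
- adult_chestpiece: larger stainless chestpiece, 46 mm wide, 26 mm tall; loose bystander. Origin: centre of its underside
- sanitiser: hand sanitiser bottle, 60 mm wide, 150 mm tall, blue cap; loose bystander. Origin: centre of its underside

How it is judged:
By the outcome, as a careful person would: the job done as asked, in the order asked, and still so for the second after the job is handed in, while the arm keeps its last pose, push and grip.
It also fails if it takes over 51 s, if anything falls off the work surface, if the arm or the gripper's body presses on something with over 40 N, if the wrist force passes 120 N, or if a joint passes its speed limit or range.

## Working session

There is one attempt and no reset: what is moved stays moved. The work goes in short steps, Python scripts to look and compute and a tool call to move; the robot and the scene stay as the last step left them, time stands still between calls to the robot, and variables do not carry over. Pictures are saved under pics/ and viewed, at most 10 in all, crops included, and the job is handed in when it is done.

Besides the shell and the picture viewer there is one more tool, called by a JSON object that holds its "name" and its "arguments", one argument or row to a line. drive_tool: Moves the arm, as the interface text tells. Its arguments: {"type":"object","properties":{"deltas":{"type":"array"},"squeeze":{"type":"number"}},"required":["deltas"]}

```bash
mkdir -p pics; ls; cat > h.py <<'E'
import numpy as np, cv2
from scipy.spatial.transform import Rotation as Ro
from plant import sense, capture, camera_info, job, models, env
def cam(n):
    c=camera_info(n); K=np.array([[c['fx'],0,c['cx']],[0,c['fy'],c['cy']],[0,0,1]])
    if 'R' in c: R,t=np.array(c['R']),np.array(c['t'])
    else:
        s=sense(); T=np.eye(4); T[:3,:3]=Ro.from_rotvec(s['eef_rot']).as_matrix(); T[:3,3]=s['tool_pos']
        W=np.linalg.inv(T@np.array(c['mount'])); R,t=W[:3,:3],W[:3,3]
    return K,R,t
def ray(n,px):
    K,R,t=cam(n); d=R.T@np.linalg.solve(K,[px[0],px[1],1]); return -R.T@t,d/np.linalg.norm(d)
def meet(rays):
    A=sum(np.eye(3)-np.outer(d,d) for o,d in rays); b=sum((np.eye(3)-np.outer(d,d))@o for o,d in rays)
    p=np.linalg.solve(A,b); return p,[np.linalg.norm(np.cross(p-o,d)) for o,d in rays]
def atz(r,z): o,d=r; return o+d*(z-o[2])/d[2]
def proj(n,X):
    K,R,t=cam(n); q=K@(R@np.array(X)+t); return q[:2]/q[2]
E
python3 - <<'E'
from h import *
ims=[]
R={}
for n in('scene','top'):
    im=capture(n); cv2.imwrite(f'pics/{n}0.png',im[...,::-1])
    for t in('cam_grip','hatch_handle','hatch_pointer','mark','bolt_tip','cabinet'):
        l=models.mark_of(n,t)
        print(n,t,[(np.round(a['location'],1),round(a['conf'],2)) for a in l[:2]])
        if l:R[n,t]=ray(n,l[0]['location'])
for t in('cam_grip','hatch_handle','hatch_pointer','mark','bolt_tip','cabinet'):
    if ('scene',t) in R and ('top',t) in R: print(t,meet([R['scene',t],R['top',t]]))
print(env.tcp_to_grasp,sense())
E
```

```text
pics
scene cam_grip [(array([246.5, 133.8]), 0.5)]
scene hatch_handle [(array([234.2, 190.4]), 0.71), (array([239. , 156.6]), 0.57)]
scene hatch_pointer [(array([238.8, 179.1]), 0.95), (array([199.4, 144.6]), 0.32)]
scene mark [(array([259.8, 186.7]), 0.48)]
scene bolt_tip [(array([243.3, 156.6]), 0.58)]
scene cabinet [(array([238.2, 186.4]), 0.89)]
top cam_grip [(array([329.5, 205.9]), 0.81), (array([245.9, 179.9]), 0.38)]
top hatch_handle [(array([286.5, 164. ]), 0.94)]
top hatch_pointer [(array([259.3, 160.1]), 0.65)]
top mark [(array([243., 179.]), 0.57), (array([301.3, 186.9]), 0.44)]
top bolt_tip [(array([304.3, 182.8]), 0.59), (array([370.9, 248. ]), 0.24)]
top cabinet [(array([296.2, 182.7]), 0.6), (array([205.6, 114.7]), 0.43)]
cam_grip (array([ 0.52648234, -0.13214152,  0.11669539]), [np.float64(0.0029863273188212246), np.float64(0.0029863273188211804)])
hatch_handle (array([ 0.61884176, -0.04219812,  0.01830189]), [np.float64(0.007734971185070792), np.float64(0.007734971185070785)])
hatch_pointer (array([0.62336236, 0.0196079 , 0.08979158]), [np.float64(0.00223663563299482
[... 434 characters left out ...]
.0187 {'clock': 0.7, 'joint_positions': array([ 9.45696084e-01,  3.80572021e-01,  1.29741679e+00,  2.12619536e-05,
        1.46359089e+00, -2.15279264e-01]), 'joint_vel': array([-0.00094078,  0.00042602, -0.0007719 ,  0.00158539,  0.00033778,
       -0.00049239]), 'effort': array([-1.65046735e-03, -4.37708330e+01, -2.24711537e+01,  7.13277189e-02,
        3.13956197e-02, -1.16607191e-05]), 'tool_pos': array([0.21911728, 0.50444169, 0.23875776]), 'eef_rot': array([-6.39250421e-01, -3.07585358e+00, -3.21234174e-05]), 'contact_force': array([ 0.22615695, -0.23109424, -0.05595912]), 'torque': array([ 0.01676071, -0.02886508, -0.04970888]), 'grasp_force': 0.0, 'gripper_width': 0.9973475914982948}
```

```bash
python3 - <<'E'
import cv2,numpy as np
a=cv2.imread('pics/scene0.png')[90:270,130:370];b=cv2.imread('pics/top0.png')[90:290,190:430]
cv2.imwrite('pics/c0.png',cv2.resize(np.vstack([a,b])[:180],None,fx=3.3,fy=3.3)); cv2.imwrite('pics/c1.png',cv2.resize(b,None,fx=3,fy=3))
E
```

```text
(no output)
```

View pics/c0.png

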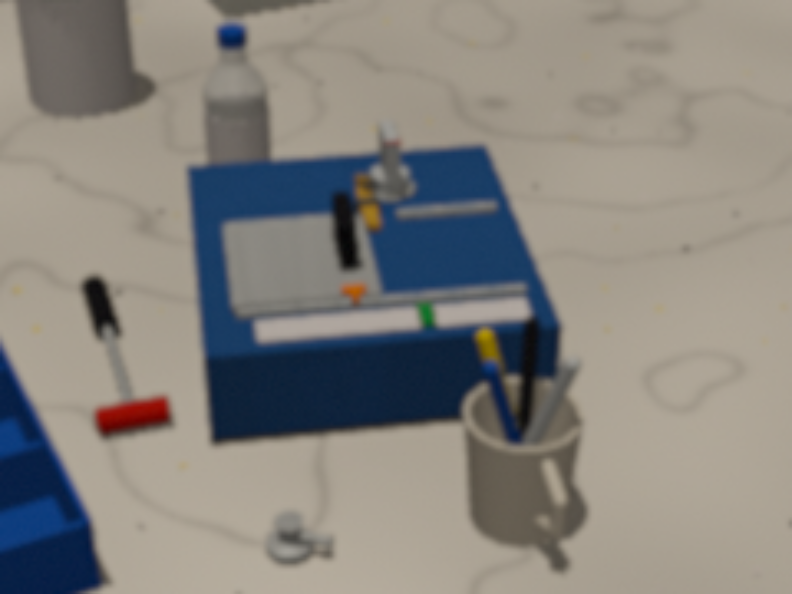

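View pics/c1.png

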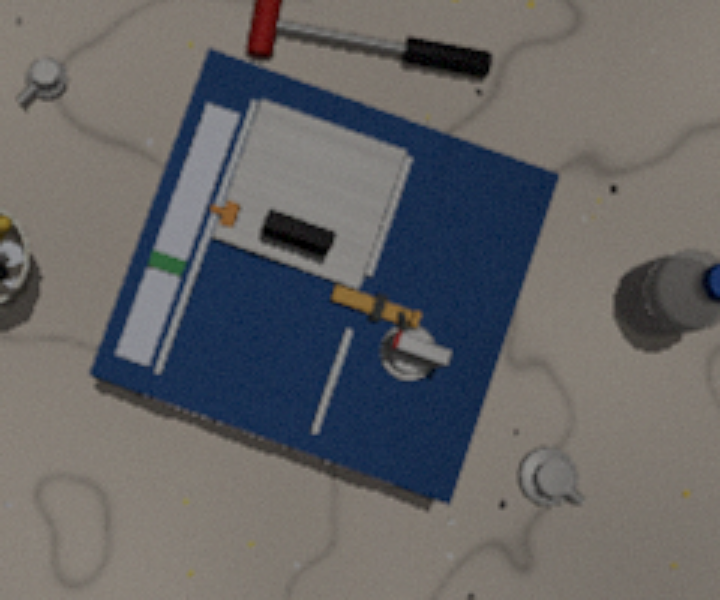

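View pics/scene0.png

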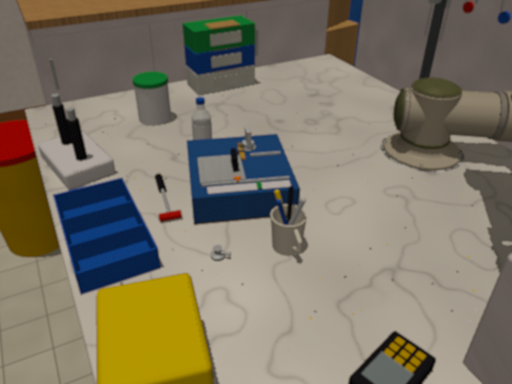

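The scene shows the cabinet with its strip on the near (left) side and a green band at crop (427,315), with the pointer at (353,292) and the handle at (345,230). In the top view the deck corners are at crop (208,50), (557,173), (450,503) and (93,375), the cam bar is at about (425,348), and the handle is at (297,235). I'll fit the cabinet pose from these points.

```bash
cat >> h.py <<'E'
def W(p,P):  # cabinet -> world, P=[x,y,yaw,z0]
    c,s=np.cos(P[2]),np.sin(P[2]); return np.array([P[0]+c*p[0]-s*p[1],P[1]+s*p[0]+c*p[1],P[3]+p[2]])
E
python3 - <<'E'
from h import *
from scipy.optimize import least_squares
C=dict(bl=(.13,.14,.08),br=(.13,-.14,.08),fr=(-.13,-.14,.08),fl=(-.13,.14,.08))
top=dict(bl=(208,50),br=(557,173),fr=(450,503),fl=(93,375))
sc=dict(br=(190,168),fr=(487,148),fl=(557,327),bl=(210,355))
ob=[('top',C[k],np.array(v)/3+[190,90]) for k,v in top.items()]+[('scene',C[k],np.array(v)/3.3+[130,90]) for k,v in sc.items()]
r=least_squares(lambda P:np.concatenate([proj(n,W(c,P))-p for n,c,p in ob]),[.58,-.07,-.3,0])
P=r.x;print(P,np.round(r.fun.reshape(-1,2),1).tolist())
for n,p in dict(cam=(-.0355,-.075,.121),handle=(.015,.0325,.114)).items():
    print(n,W(p,P),proj('top',W(p,P)),proj('scene',W(p,P)))
c,s=np.cos(P[2]),np.sin(P[2])
def inv(q): d=q[:2]-P[:2]; return c*d[0]+s*d[1],-s*d[0]+c*d[1]
for n,S,o in(('top',3,(190,90)),('scene',3.3,(130,90))):
    for nm,px,z in (('green',(168,263) if n=='top' else (427,315),.084),('pointer',(217,212) if n=='top' else (353,300),.088)):
        print(n,nm,inv(atz(ray(n,np.array(px)/S+o),z)))
K,R,t=cam('wrist');print(camera_info('wrist')['mount'],K)
E
```

```text
[ 0.58020771 -0.0710906  -0.31160441 -0.00672008] [[0.6, -0.2], [0.7, 0.3], [0.3, -0.2], [-0.4, -0.2], [-0.5, -0.1], [0.0, -0.7], [2.3, 0.1], [-1.1, 1.3]]
cam [ 0.52342332 -0.131595    0.11427992] [329.76795117 206.20760645] [248.69803559 134.62254797]
handle [ 0.6044494  -0.04475449  0.10727992] [289.66502334 167.65502674] [235.31091034 158.81771744]
top green (np.float64(-0.03479869373892127), np.float64(0.11466297927281457))
top pointer (np.float64(0.012429057012309397), np.float64(0.09337085194798188))
scene green (np.float64(-0.030727570331773577), np.float64(0.12451980292911698))
scene pointer (np.float64(0.020434257559521194), np.float64(0.10300007086945441))
[[-8.23229611e-05 -9.48114003e-01 -3.17930542e-01  8.41489302e-02]
 [ 9.99999347e-01  2.84307131e-04 -1.10677784e-03  6.01284414e-04]
 [ 1.13974149e-03 -3.17930426e-01  9.48113361e-01 -1.44775447e-01]
 [ 0.00000000e+00  0.00000000e+00  0.00000000e+00  1.00000000e+00]] [[265.63354261   0.         257.33648088]
 [  0.         265.63354261 192.02263361]
 [  0.           0.           1.        ]]
```

{"name": "drive_tool", "arguments": {
  "deltas": [
    {"rz":0.94,"gripper":1},
    {"rz":0.94},
    {"rz":0.94},
    {"rz":0.94},
    {"rz":0.94},
    {"rz":0.94},
    {"rz":0.94},
    {"rz":0.94},
    {"rz":0.94},
    {"rz":0.94},
    {"rz":0.94},
    {"rz":0.94},
    {"rz":0.94},
    {"rz":0.94},
    {"rz":0.9}
  ]
}}

```text
invalid input at $.deltas[0]: expected keys tx, ty, tz, rx, ry, rz, gripper
```

{"name": "drive_tool", "arguments": {
  "deltas": [
    {"tx":-0.6,"ty":0.7},
    {"tx":-0.6,"ty":0.7},
    {"tx":-0.6,"ty":0.7},
    {"tx":-0.6,"ty":0.7},
    {"tx":-0.6,"ty":0.7},
    {"tx":-0.6,"ty":0.7},
    {"tx":-0.6,"ty":0.7},
    {"tx":-0.6,"ty":0.7},
    {"tx":-0.6,"ty":0.7},
    {"tx":-0.6,"ty":0.7},
    {"tx":-0.6,"ty":0.7},
    {"tx":-0.6,"ty":0.7},
    {"tx":-0.6,"ty":0.6},
    {},
    {}
  ]
}}

```text
invalid input at $.deltas[0]: expected keys tx, ty, tz, rx, ry, rz, gripper
```

```bash
python3 - <<'E'
from h import *
s=sense();print(s['clock'],s['tool_pos'],s['eef_rot'])
np.savez('v1.npz',*cam('wrist'))
im=capture('wrist');cv2.imwrite('pics/w1.png',cv2.resize(im[...,::-1],None,fx=1.5,fy=1.5))
for t in('cam_grip','hatch_handle','hatch_pointer','mark','bolt_tip'):
    print(t,[(np.round(a['location'],1),round(a['conf'],2)) for a in models.mark_of('wrist',t)[:2]])
E
```

```text
0.7 [0.21911728 0.50444169 0.23875776] [-6.39250421e-01 -3.07585358e+00 -3.21234174e-05]
cam_grip []
hatch_handle []
hatch_pointer []
mark []
bolt_tip []
```

View pics/w1.png

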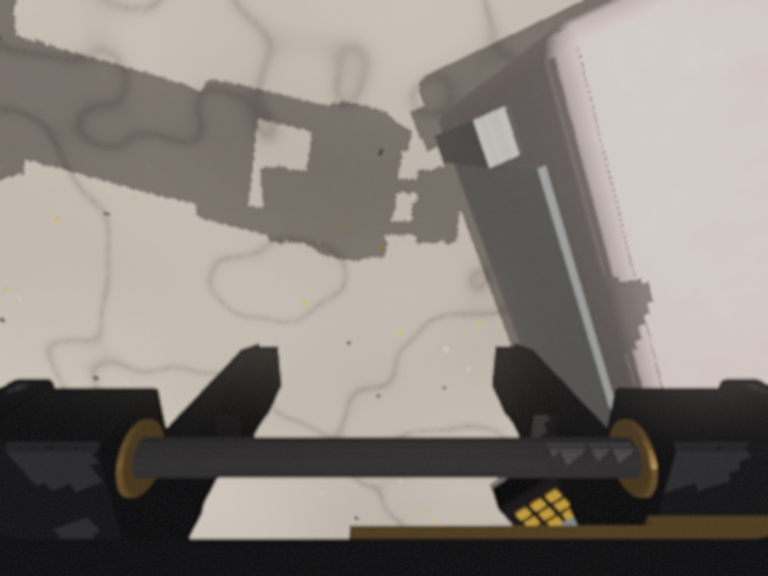

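The wrist picture shows only desk, plus a tall white box close on the right (column 430 and beyond). I'll translate away before rotating, with every key given.

{"name": "drive_tool", "arguments": {
  "deltas": [
    {"tx":-0.7,"ty":-0.6,"tz":0,"rx":0,"ry":0,"rz":0,"gripper":1},
    {"tx":-0.7,"ty":-0.6,"tz":0,"rx":0,"ry":0,"rz":0,"gripper":1},
    {"tx":-0.7,"ty":-0.6,"tz":0,"rx":0,"ry":0,"rz":0,"gripper":1},
    {"tx":-0.7,"ty":-0.6,"tz":0,"rx":0,"ry":0,"rz":0,"gripper":1},
    {"tx":-0.7,"ty":-0.6,"tz":0,"rx":0,"ry":0,"rz":0,"gripper":1},
    {"tx":-0.7,"ty":-0.6,"tz":0,"rx":0,"ry":0,"rz":0,"gripper":1},
    {"tx":-0.7,"ty":-0.6,"tz":0,"rx":0,"ry":0,"rz":0,"gripper":1},
    {"tx":-0.7,"ty":-0.6,"tz":0,"rx":0,"ry":0,"rz":0,"gripper":1},
    {"tx":-0.7,"ty":-0.6,"tz":0,"rx":0,"ry":0,"rz":0,"gripper":1},
    {"tx":-0.7,"ty":-0.6,"tz":0,"rx":0,"ry":0,"rz":0,"gripper":1},
    {"tx":-0.7,"ty":-0.6,"tz":0,"rx":0,"ry":0,"rz":0,"gripper":1},
    {"tx":-0.7,"ty":-0.6,"tz":0,"rx":0,"ry":0,"rz":0,"gripper":1},
    {"tx":-0.7,"ty":-0.6,"tz":0,"rx":0,"ry":0,"rz":0,"gripper":1},
    {"tx":-0.7,"ty":-0.6,"tz":0,"rx":0,"ry":0,"rz":0,"gripper":1},
    {"tx":-0.7,"ty":-0.6,"tz":0,"rx":0,"ry":0,"rz":0,"gripper":1}
  ]
}}

```text
clock: 2.5
tool_pos: [0.5219, -0.1194, 0.2388]
eef_rot: [0.64, 3.076, 0.0]
contact_force: [0.7, -0.1, 0.6]
gripper_width: 1.0
grasp_force: 0.0
```

{"name": "drive_tool", "arguments": {
  "deltas": [
    {"tx":0,"ty":0,"tz":0,"rx":0,"ry":0,"rz":0.94,"gripper":1},
    {"tx":0,"ty":0,"tz":0,"rx":0,"ry":0,"rz":0.94,"gripper":1},
    {"tx":0,"ty":0,"tz":0,"rx":0,"ry":0,"rz":0.94,"gripper":1},
    {"tx":0,"ty":0,"tz":0,"rx":0,"ry":0,"rz":0.94,"gripper":1},
    {"tx":0,"ty":0,"tz":0,"rx":0,"ry":0,"rz":0.94,"gripper":1},
    {"tx":0,"ty":0,"tz":0,"rx":0,"ry":0,"rz":0.94,"gripper":1},
    {"tx":0,"ty":0,"tz":0,"rx":0,"ry":0,"rz":0.94,"gripper":1},
    {"tx":0,"ty":0,"tz":0,"rx":0,"ry":0,"rz":0.94,"gripper":1},
    {"tx":0,"ty":0,"tz":0,"rx":0,"ry":0,"rz":0.94,"gripper":1},
    {"tx":0,"ty":0,"tz":0,"rx":0,"ry":0,"rz":0.94,"gripper":1},
    {"tx":0,"ty":0,"tz":0,"rx":0,"ry":0,"rz":0.94,"gripper":1},
    {"tx":0,"ty":0,"tz":0,"rx":0,"ry":0,"rz":0.94,"gripper":1},
    {"tx":0,"ty":0,"tz":0,"rx":0,"ry":0,"rz":0.94,"gripper":1},
    {"tx":0,"ty":0,"tz":0,"rx":0,"ry":0,"rz":0.94,"gripper":1},
    {"tx":0,"ty":0,"tz":0,"rx":0,"ry":0,"rz":0.9,"gripper":1},
    {"tx":0,"ty":0,"tz":0,"rx":0,"ry":0,"rz":0,"gripper":1},
    {"tx":0,"ty":0,"tz":0,"rx":0,"ry":0,"rz":0,"gripper":1}
  ]
}}

```text
clock: 4.2
tool_pos: [0.5214, -0.1175, 0.2387]
eef_rot: [-2.537, -1.853, 0.0]
contact_force: [0.5, -0.6, -0.2]
gripper_width: 1.0
grasp_force: 0.0
```

```bash
python3 - <<'E'
from h import *
s=sense();print(s['clock'],s['tool_pos'],s['eef_rot'])
np.savez('v1.npz',*cam('wrist'))
im=capture('wrist');cv2.imwrite('pics/w2.png',cv2.resize(im[...,::-1],None,fx=1.5,fy=1.5))
for t in('cam_grip','hatch_handle','hatch_pointer','mark','bolt_tip'):
    print(t,[(np.round(a['location'],1),round(a['conf'],2)) for a in models.mark_of('wrist',t)[:2]])
E
```

```text
4.2 [ 0.52135903 -0.11746423  0.23873853] [-2.53665887e+00 -1.85331037e+00  6.27386187e-05]
cam_grip [(array([263.9, 196.7]), 0.65), (array([432.1, 102.2]), 0.26)]
hatch_handle [(array([316.4,  83.7]), 0.58)]
hatch_pointer [(array([318.5,  16.7]), 0.79)]
mark []
bolt_tip [(array([284.3, 130.7]), 0.68)]
```

View pics/w2.png

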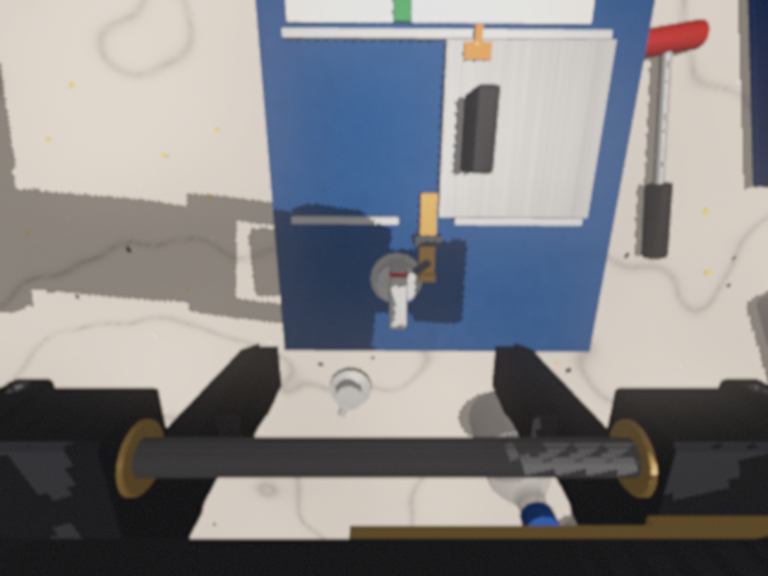

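The wrist view is square to the cabinet. The bar runs from crop (399,274) to (399,327), the handle is at about (480,130), the pointer tip at (479,25) and the green band at (402,10). I'll take a second view, shifted to the left.

{"name": "drive_tool", "arguments": {
  "deltas": [
    {"tx":0.8,"ty":0.2,"tz":0,"rx":0,"ry":0,"rz":0,"gripper":0.7},
    {"tx":0.8,"ty":0.2,"tz":0,"rx":0,"ry":0,"rz":0,"gripper":0.7},
    {"tx":0,"ty":0,"tz":0,"rx":0,"ry":0,"rz":0,"gripper":0.7},
    {"tx":0,"ty":0,"tz":0,"rx":0,"ry":0,"rz":0,"gripper":0.7}
  ]
}}

```text
clock: 4.9
tool_pos: [0.5649, -0.047, 0.2385]
eef_rot: [-2.537, -1.852, 0.001]
contact_force: [0.4, 0.3, -0.4]
gripper_width: 0.703
grasp_force: 0.0
```

```bash
python3 - <<'E'
from h import *
s=sense();print(s['clock'],s['tool_pos'],s['eef_rot'])
np.savez('v2.npz',*cam('wrist'))
im=capture('wrist');cv2.imwrite('pics/w3.png',cv2.resize(im[...,::-1],None,fx=1.5,fy=1.5))
for t in('cam_grip','hatch_handle','hatch_pointer','mark','bolt_tip'):
    print(t,[(np.round(a['location'],1),round(a['conf'],2)) for a in models.mark_of('wrist',t)[:2]])
E
```

```text
4.9 [ 0.56493649 -0.04696603  0.23849215] [-2.53709720e+00 -1.85243198e+00  8.70274796e-04]
cam_grip [(array([245.6, 261.5]), 0.76)]
hatch_handle [(array([292.3, 167.1]), 0.63), (array([264.9, 198. ]), 0.36)]
hatch_pointer [(array([296.1, 104.1]), 0.85)]
mark [(array([247.9,  88.9]), 0.8)]
bolt_tip [(array([267.4, 201. ]), 0.95)]
```

View pics/w3.png

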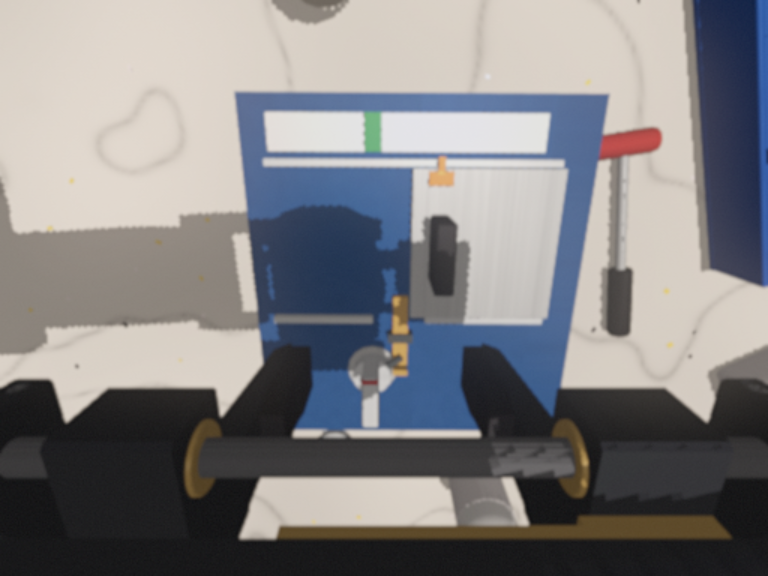

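```bash
cat > fit.py <<'E'
from h import *
from scipy.optimize import least_squares
V={k:[v[n] for n in v.files] for k,v in ((1,np.load('v1.npz')),(2,np.load('v2.npz')))}
def pj(k,X): K,R,t=V[k]; q=K@(R@X+t); return q[:2]/q[2]
def ry(k,px): K,R,t=V[k]; d=R.T@np.linalg.solve(K,[px[0]/1.5,px[1]/1.5,1]); return -R.T@t,d/np.linalg.norm(d)
ob=[(2,(-.13,.14,.08),(236,93)),(2,(.13,.14,.08),(607,95)),(2,(.13,-.14,.08),(555,430)),(1,(-.13,-.14,.08),(286,349)),(1,(.13,-.14,.08),(590,349))]
r=least_squares(lambda P:np.concatenate([pj(k,W(c,P))-np.array(p)/1.5 for k,c,p in ob]),[.58,-.07,-.31,0]);P=r.x
print(P,np.round(r.fun.reshape(-1,2),1).tolist())
c,s=np.cos(P[2]),np.sin(P[2])
def inv(q): d=q[:2]-P[:2]; return np.round([c*d[0]+s*d[1],-s*d[0]+c*d[1],q[2]],4)
for n,a,b in (('cam',(395.9,295),(368.4,392.2)),('reddot',(399,274),(370,382)),('pointer',(479,25),(442,157)),('handle(net)',(474.6,125.5),(438.5,250.6)),('bolt',(429,193),(400,297))):
    p,e=meet([ry(1,a),ry(2,b)]); print(n,p,inv(p),np.round(e,4))
g=[inv(atz(ry(2,q),.084+P[3])) for q in((364.5,132),(381.5,132))]; print('green',g)
print('pointer z',inv(atz(ry(2,(442,157)),.088+P[3])))
print('handle top faces',[inv(atz(ry(k,q),.13+P[3])) for k,q in((1,(473,85)),(1,(499,85)),(1,(468,172)),(1,(493,172)),(2,(433,217)),(2,(456,217)),(2,(433,295)))])
s=sense();d=Ro.from_rotvec(s['eef_rot']).as_matrix()
for n,p in(('cam',(-.0355,-.075,.121)),('handle',(.015,.0325,.114))):
    w=W(p,P);print(n,w,'grasp move tool units',d.T@(w-s['tool_pos'])/.05,'(tz minus -.0187 => TCP)')
print('tool y ang',np.arctan2(d[1,1],d[0,1]))
E
python3 fit.py
```

```text
[ 0.58254035 -0.06987314 -0.31094523 -0.00396751] [[-0.0, 0.2], [0.7, -0.7], [-0.8, -0.9], [0.4, 0.6], [-0.5, 0.9]]
cam [ 0.52298667 -0.13031471  0.11530759] [-0.0382 -0.0758  0.1153] [0.0004 0.0004]
reddot [ 0.53118029 -0.11062758  0.13464814] [-0.0364 -0.0545  0.1346] [0. 0.]
pointer [0.62616177 0.01906306 0.08799021] [0.0143 0.098  0.088 ] [0. 0.]
handle(net) [ 0.60423607 -0.03839     0.11305907] [0.011  0.0366 0.1131] [0.0003 0.0003]
bolt [ 0.56716896 -0.07251885  0.08681975] [-0.0138 -0.0072  0.0868] [0.0001 0.0001]
green [array([-0.0404,  0.1147,  0.08  ]), array([-0.0284,  0.1148,  0.08  ])]
pointer z [0.0148 0.098  0.084 ]
handle top faces [array([0.0055, 0.0577, 0.126 ]), array([0.0206, 0.0578, 0.126 ]), array([0.0059, 0.0091, 0.126 ]), array([0.0214, 0.0091, 0.126 ]), array([0.0051, 0.0616, 0.126 ]), array([0.0199, 0.0617, 0.126 ]), array([0.0072, 0.0085, 0.126 ])]
cam [ 0.52579586 -0.13041497  0.11703249] grasp move tool units [-1.80357011 -0.23471437  2.43709521] (tz minus -.0187 => TCP)
handle [ 0.60676468 -0.04352106  0.11003249] grasp move tool units [0.3479924  0.77193971 2.57718927] (tz minus -.0187 => TCP)
tool y ang -0.3124887512563045
```

Heights agree with the text: pointer 0.088, red dot 0.135 and cabinet within 4 mm of the desk. The pull needed is about 49 mm. Next I'll go over the cam, descend and grip.

{"name": "drive_tool", "arguments": {
  "deltas": [
    {"tx":-0.9,"ty":-0.13,"tz":0,"rx":0,"ry":0,"rz":0,"gripper":0.7},
    {"tx":-0.9,"ty":-0.12,"tz":0,"rx":0,"ry":0,"rz":0,"gripper":0.7},
    {"tx":0,"ty":0,"tz":0.5,"rx":0,"ry":0,"rz":0,"gripper":0.7},
    {"tx":0,"ty":0,"tz":0.5,"rx":0,"ry":0,"rz":0,"gripper":0.7},
    {"tx":0,"ty":0,"tz":0.5,"rx":0,"ry":0,"rz":0,"gripper":0.7},
    {"tx":0,"ty":0,"tz":0.3,"rx":0,"ry":0,"rz":0,"gripper":0.7},
    {"tx":0,"ty":0,"tz":0.3,"rx":0,"ry":0,"rz":0,"gripper":0.7},
    {"tx":0,"ty":0,"tz":0.3,"rx":0,"ry":0,"rz":0,"gripper":0.7},
    {"tx":0,"ty":0,"tz":0.2,"rx":0,"ry":0,"rz":0,"gripper":0.7},
    {"tx":0,"ty":0,"tz":0.1,"rx":0,"ry":0,"rz":0,"gripper":0.7},
    {"tx":0,"ty":0,"tz":0,"rx":0,"ry":0,"rz":0,"gripper":0.7},
    {"tx":0,"ty":0,"tz":0,"rx":0,"ry":0,"rz":0,"gripper":0.7}
  ]
}}

```text
clock: 6.4
tool_pos: [0.5257, -0.1295, 0.1043]
eef_rot: [2.538, 1.85, 0.001]
contact_force: [0.1, 0.6, 0.8]
gripper_width: 0.698
grasp_force: 0.0
```

{"name": "drive_tool", "arguments": {
  "squeeze": 10,
  "deltas": [
    {"tx":0,"ty":0,"tz":0,"rx":0,"ry":0,"rz":0,"gripper":0.3},
    {"tx":0,"ty":0,"tz":0,"rx":0,"ry":0,"rz":0,"gripper":0.2},
    {"tx":0,"ty":0,"tz":0,"rx":0,"ry":0,"rz":0,"gripper":0},
    {"tx":0,"ty":0,"tz":0,"rx":0,"ry":0,"rz":0,"gripper":0},
    {"tx":0,"ty":0,"tz":0,"rx":0,"ry":0,"rz":0,"gripper":0},
    {"tx":0,"ty":0,"tz":0,"rx":0,"ry":0,"rz":0,"gripper":0}
  ]
}}

```text
clock: 7.0
tool_pos: [0.5254, -0.1293, 0.1037]
eef_rot: [-2.539, -1.85, 0.0]
contact_force: [0.6, -0.2, 0.9]
gripper_width: 0.18
grasp_force: 0.0
```

{"name": "drive_tool", "arguments": {
  "squeeze": 10,
  "deltas": [
    {"tx":0,"ty":0,"tz":0,"rx":0,"ry":0,"rz":0,"gripper":0},
    {"tx":0,"ty":0,"tz":0,"rx":0,"ry":0,"rz":0,"gripper":0},
    {"tx":0,"ty":0,"tz":0,"rx":0,"ry":0,"rz":0,"gripper":0},
    {"tx":0,"ty":0,"tz":0,"rx":0,"ry":0,"rz":0,"gripper":0}
  ]
}}

```text
clock: 7.4
tool_pos: [0.5257, -0.1294, 0.1038]
eef_rot: [2.539, 1.85, 0.001]
contact_force: [3.3, -1.7, -1.4]
gripper_width: 0.135
grasp_force: 10.0
```

Gripped on the 12 mm bar. Now I'll turn clockwise most of the way with a firm grip.

{"name": "drive_tool", "arguments": {
  "squeeze": 35,
  "deltas": [
    {"tx":0,"ty":0.02,"tz":0,"rx":0,"ry":0,"rz":0,"gripper":0},
    {"tx":0,"ty":0,"tz":0,"rx":0,"ry":0,"rz":0,"gripper":0},
    {"tx":0,"ty":0,"tz":0,"rx":0,"ry":0,"rz":0.6,"gripper":0},
    {"tx":0,"ty":0,"tz":0,"rx":0,"ry":0,"rz":0.6,"gripper":0},
    {"tx":0,"ty":0,"tz":0,"rx":0,"ry":0,"rz":0.6,"gripper":0},
    {"tx":0,"ty":0,"tz":0,"rx":0,"ry":0,"rz":0.6,"gripper":0},
    {"tx":0,"ty":0,"tz":0,"rx":0,"ry":0,"rz":0.6,"gripper":0},
    {"tx":0,"ty":0,"tz":0,"rx":0,"ry":0,"rz":0.6,"gripper":0},
    {"tx":0,"ty":0,"tz":0,"rx":0,"ry":0,"rz":0.6,"gripper":0},
    {"tx":0,"ty":0,"tz":0,"rx":0,"ry":0,"rz":0.6,"gripper":0},
    {"tx":0,"ty":0,"tz":0,"rx":0,"ry":0,"rz":0.6,"gripper":0},
    {"tx":0,"ty":0,"tz":0,"rx":0,"ry":0,"rz":0.6,"gripper":0}
  ]
}}

```text
clock: 8.6
tool_pos: [0.526, -0.1295, 0.1038]
eef_rot: [-2.987, -0.972, 0.001]
contact_force: [-1.4, 0.6, 1.6]
gripper_width: 0.135
grasp_force: 35.0
```

```bash
python3 -c "
from h import *
s=sense();d=Ro.from_rotvec(s['eef_rot']).as_matrix();print(np.arctan2(d[1,1],d[0,1])+.3125,s['contact_force'],s['torque'],s['grasp_force'],s['joint_positions'])"
```

```text
-0.6294133271399199 [-1.36138622  0.61390044  1.63784592] [-0.00990883  0.44335887  0.0867343 ] 34.99913262203336 [-4.59869929e-01  5.03573615e-01  1.52219057e+00 -3.59429712e-04
  1.11677531e+00  4.82200941e-01]
```

{"name": "drive_tool", "arguments": {
  "deltas": [
    {"tx":0,"ty":0,"tz":0,"rx":0,"ry":0,"rz":0.6,"gripper":0},
    {"tx":0,"ty":0,"tz":0,"rx":0,"ry":0,"rz":0.6,"gripper":0},
    {"tx":0,"ty":0,"tz":0,"rx":0,"ry":0,"rz":0.6,"gripper":0},
    {"tx":0,"ty":0,"tz":0,"rx":0,"ry":0,"rz":0.6,"gripper":0},
    {"tx":0,"ty":0,"tz":0,"rx":0,"ry":0,"rz":0.6,"gripper":0},
    {"tx":0,"ty":0,"tz":0,"rx":0,"ry":0,"rz":0.6,"gripper":0},
    {"tx":0,"ty":0,"tz":0,"rx":0,"ry":0,"rz":0.6,"gripper":0},
    {"tx":0,"ty":0,"tz":0,"rx":0,"ry":0,"rz":0.6,"gripper":0},
    {"tx":0,"ty":0,"tz":0,"rx":0,"ry":0,"rz":0.4,"gripper":0},
    {"tx":0,"ty":0,"tz":0,"rx":0,"ry":0,"rz":0.3,"gripper":0},
    {"tx":0,"ty":0,"tz":0,"rx":0,"ry":0,"rz":0.2,"gripper":0},
    {"tx":0,"ty":0,"tz":0,"rx":0,"ry":0,"rz":0,"gripper":0}
  ]
}}

```text
clock: 9.8
tool_pos: [0.5261, -0.1296, 0.1038]
eef_rot: [3.141, 0.055, -0.001]
contact_force: [-2.5, -1.5, 2.4]
gripper_width: 0.138
grasp_force: 35.0
```

```bash
python3 -c "
from h import *
s=sense();d=Ro.from_rotvec(s['eef_rot']).as_matrix();print(np.arctan2(d[1,1],d[0,1])+.3125,s['contact_force'],s['torque'],s['grasp_force'])"
```

```text
-1.2234159620016605 [-2.53694378 -1.53284026  2.43523437] [-0.14884402  0.54953051  0.43306502] 35.000417958945036
```

At the stop, with the moment up to 0.43 N m at 1.22 rad. Now I'll let go, lift and turn back.

{"name": "drive_tool", "arguments": {
  "deltas": [
    {"tx":0,"ty":0,"tz":0,"rx":0,"ry":0,"rz":0,"gripper":1},
    {"tx":0,"ty":0,"tz":0,"rx":0,"ry":0,"rz":0,"gripper":1},
    {"tx":0,"ty":0,"tz":0,"rx":0,"ry":0,"rz":0,"gripper":1},
    {"tx":0,"ty":0,"tz":0,"rx":0,"ry":0,"rz":0,"gripper":1},
    {"tx":0,"ty":0,"tz":0,"rx":0,"ry":0,"rz":0,"gripper":1},
    {"tx":0,"ty":0,"tz":0,"rx":0,"ry":0,"rz":0,"gripper":1},
    {"tx":0,"ty":0,"tz":0,"rx":0,"ry":0,"rz":0,"gripper":1},
    {"tx":0,"ty":0,"tz":-0.4,"rx":0,"ry":0,"rz":0,"gripper":1},
    {"tx":0,"ty":0,"tz":-0.8,"rx":0,"ry":0,"rz":0,"gripper":1},
    {"tx":0,"ty":0,"tz":-0.8,"rx":0,"ry":0,"rz":0,"gripper":1},
    {"tx":0,"ty":0,"tz":0,"rx":0,"ry":0,"rz":0,"gripper":1}
  ]
}}

```text
clock: 10.9
tool_pos: [0.5282, -0.1304, 0.2088]
eef_rot: [3.137, 0.054, 0.014]
contact_force: [1.4, -0.0, -0.3]
gripper_width: 0.998
grasp_force: 0.0
```

{"name": "drive_tool", "arguments": {
  "deltas": [
    {"tx":0,"ty":0,"tz":0,"rx":0,"ry":0,"rz":-0.9,"gripper":0.7},
    {"tx":0,"ty":0,"tz":0,"rx":0,"ry":0,"rz":-0.9,"gripper":0.7},
    {"tx":0,"ty":0,"tz":0,"rx":0,"ry":0,"rz":-0.9,"gripper":0.7},
    {"tx":0,"ty":0,"tz":0,"rx":0,"ry":0,"rz":-0.9,"gripper":0.7},
    {"tx":0,"ty":0,"tz":0,"rx":0,"ry":0,"rz":-0.9,"gripper":0.7},
    {"tx":0,"ty":0,"tz":0,"rx":0,"ry":0,"rz":-0.9,"gripper":0.7},
    {"tx":0,"ty":0,"tz":0,"rx":0,"ry":0,"rz":-0.9,"gripper":0.7},
    {"tx":0,"ty":0,"tz":0,"rx":0,"ry":0,"rz":-0.9,"gripper":0.7},
    {"tx":0,"ty":0,"tz":0,"rx":0,"ry":0,"rz":-0.9,"gripper":0.7},
    {"tx":0,"ty":0,"tz":0,"rx":0,"ry":0,"rz":-0.9,"gripper":0.7},
    {"tx":0,"ty":0,"tz":0,"rx":0,"ry":0,"rz":-0.9,"gripper":0.7},
    {"tx":0,"ty":0,"tz":0,"rx":0,"ry":0,"rz":-0.9,"gripper":0.7},
    {"tx":0,"ty":0,"tz":0,"rx":0,"ry":0,"rz":-0.85,"gripper":0.7},
    {"tx":0,"ty":0,"tz":0,"rx":0,"ry":0,"rz":0,"gripper":0.7},
    {"tx":0,"ty":0,"tz":0,"rx":0,"ry":0,"rz":0,"gripper":0.7}
  ]
}}

```text
clock: 12.4
tool_pos: [0.5263, -0.1295, 0.2033]
eef_rot: [-2.546, -1.84, 0.0]
contact_force: [-0.2, -0.4, -0.1]
gripper_width: 0.698
grasp_force: 0.0
```

```bash
python3 fit.py | tail -3; python3 - <<'E'
from h import *
print(sense()['tool_pos'])
im=capture('wrist');cv2.imwrite('pics/w4.png',cv2.resize(im[...,::-1],None,fx=1.5,fy=1.5))
for t in('cam_grip','hatch_handle','bolt_tip'):
    print(t,[(np.round(a['location'],1),round(a['conf'],2)) for a in models.mark_of('wrist',t)[:2]])
E
```

```text
cam [ 0.52579586 -0.13041497  0.11703249] grasp move tool units [-0.01996959 -0.00306242  1.72519236] (tz minus -.0187 => TCP)
handle [ 0.60676468 -0.04352106  0.11003249] grasp move tool units [2.13809951 0.98962507 1.86486801] (tz minus -.0187 => TCP)
tool y ang -0.31902149208152814
[ 0.52630035 -0.12954159  0.20329213]
cam_grip [(array([254.8, 198.6]), 0.9)]
hatch_handle [(array([316.6,  70.6]), 0.65)]
bolt_tip [(array([281.6, 149.4]), 0.56)]
```

View pics/w4.png

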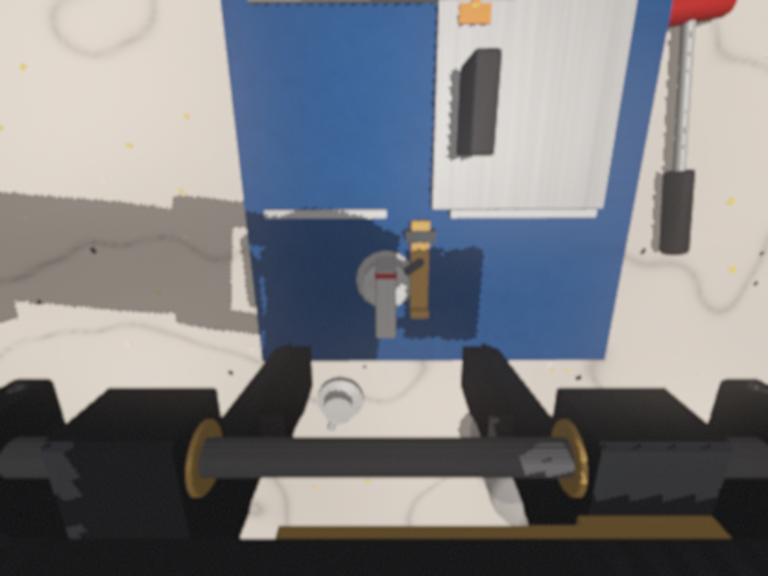

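The cam has sprung back (red dot up, bar upright in view) and the bolt is drawn clear of the plate, its tip at crop (421,222) below the plate edge at row 208. On to the handle.

{"name": "drive_tool", "arguments": {
  "squeeze": 10,
  "deltas": [
    {"tx":0.71,"ty":0.32,"tz":0,"rx":0,"ry":0,"rz":-0.08,"gripper":0.7},
    {"tx":0.71,"ty":0.32,"tz":0,"rx":0,"ry":0,"rz":0,"gripper":0.7},
    {"tx":0.71,"ty":0.32,"tz":0,"rx":0,"ry":0,"rz":0,"gripper":0.7},
    {"tx":0,"ty":0,"tz":0,"rx":0,"ry":0,"rz":0,"gripper":0.7},
    {"tx":0,"ty":0,"tz":0.5,"rx":0,"ry":0,"rz":0,"gripper":0.7},
    {"tx":0,"ty":0,"tz":0.5,"rx":0,"ry":0,"rz":0,"gripper":0.7},
    {"tx":0,"ty":0,"tz":0.4,"rx":0,"ry":0,"rz":0,"gripper":0.7},
    {"tx":0,"ty":0,"tz":0.3,"rx":0,"ry":0,"rz":0,"gripper":0.7},
    {"tx":0,"ty":0,"tz":0.2,"rx":0,"ry":0,"rz":0,"gripper":0.7},
    {"tx":0,"ty":0,"tz":0.2,"rx":0,"ry":0,"rz":0,"gripper":0.7},
    {"tx":0,"ty":0,"tz":0,"rx":0,"ry":0,"rz":0,"gripper":0.5},
    {"tx":0,"ty":0,"tz":0,"rx":0,"ry":0,"rz":0,"gripper":0.3},
    {"tx":0,"ty":0,"tz":0,"rx":0,"ry":0,"rz":0,"gripper":0.2},
    {"tx":0,"ty":0,"tz":0,"rx":0,"ry":0,"rz":0,"gripper":0},
    {"tx":0,"ty":0,"tz":0,"rx":0,"ry":0,"rz":0,"gripper":0},
    {"tx":0,"ty":0,"tz":0,"rx":0,"ry":0,"rz":0,"gripper":0},
    {"tx":0,"ty":0,"tz":0,"rx":0,"ry":0,"rz":0,"gripper":0},
    {"tx":0,"ty":0,"tz":0,"rx":0,"ry":0,"rz":0,"gripper":0}
  ]
}}

```text
clock: 14.4
tool_pos: [0.6053, -0.0431, 0.099]
eef_rot: [2.535, 1.853, 0.002]
contact_force: [3.2, -0.9, 0.5]
gripper_width: 0.16
grasp_force: 10.0
```

```bash
python3 -c "
from h import *
s=sense();d=Ro.from_rotvec(s['eef_rot']).as_matrix();print(np.arctan2(d[1,1],d[0,1]),s['tool_pos'],d.T@s['contact_force'],s['gripper_width']*88,s['grasp_force'])"
```

```text
-0.3084741769460019 [ 0.60531877 -0.04308795  0.09903866] [ 0.07979878  3.29838598 -0.47866263] 14.096226135732923 9.998516991036013
```

{"name": "drive_tool", "arguments": {
  "squeeze": 40,
  "deltas": [
    {"tx":0,"ty":0,"tz":0,"rx":0,"ry":0,"rz":0,"gripper":0},
    {"tx":0,"ty":0,"tz":0,"rx":0,"ry":0,"rz":0,"gripper":0},
    {"tx":0,"ty":-0.1,"tz":0,"rx":0,"ry":0,"rz":0,"gripper":0},
    {"tx":0,"ty":-0.15,"tz":0,"rx":0,"ry":0,"rz":0,"gripper":0},
    {"tx":0,"ty":-0.15,"tz":0,"rx":0,"ry":0,"rz":0,"gripper":0},
    {"tx":0,"ty":-0.15,"tz":0,"rx":0,"ry":0,"rz":0,"gripper":0},
    {"tx":0,"ty":-0.15,"tz":0,"rx":0,"ry":0,"rz":0,"gripper":0},
    {"tx":0,"ty":-0.15,"tz":0,"rx":0,"ry":0,"rz":0,"gripper":0},
    {"tx":0,"ty":-0.1,"tz":0,"rx":0,"ry":0,"rz":0,"gripper":0},
    {"tx":0,"ty":-0.05,"tz":0,"rx":0,"ry":0,"rz":0,"gripper":0},
    {"tx":0,"ty":0,"tz":0,"rx":0,"ry":0,"rz":0,"gripper":0},
    {"tx":0,"ty":0,"tz":0,"rx":0,"ry":0,"rz":0,"gripper":0}
  ]
}}

```text
clock: 15.6
tool_pos: [0.5577, -0.0276, 0.099]
eef_rot: [2.535, 1.853, 0.003]
contact_force: [7.5, 0.5, -1.2]
gripper_width: 0.155
grasp_force: 40.0
```

```bash
python3 - <<'E'
from h import *
s=sense();d=Ro.from_rotvec(s['eef_rot']).as_matrix();print(d.T@(s['tool_pos']-np.array([.60532,-.04309,.09904])),d.T@s['contact_force'],s['grasp_force'],s['gripper_width'])
ims=[]
for n,b in(('wrist',(0,110,130,330)),('top',(100,200,215,315))):
    im=capture(n)[b[0]:b[1],b[2]:b[3],::-1]; ims.append(cv2.resize(im,(600,300)))
    for t in('hatch_pointer','mark'): print(n,t,[(np.round(a['location'],1),round(a['conf'],2)) for a in models.mark_of(n,t)[:2]])
cv2.imwrite('pics/w5.png',np.vstack(ims))
E
```

```text
[ 2.96447124e-04 -5.01225265e-02 -6.83386375e-05] [2.74768301 6.98541323 1.2377504 ] 39.998026667162776 0.1554559608000082
wrist hatch_pointer [(array([260.7, 134. ]), 0.92)]
wrist mark [(array([262.5, 103.3]), 0.64)]
top hatch_pointer []
top mark [(array([243.6, 177.7]), 0.46)]
```

View pics/w5.png

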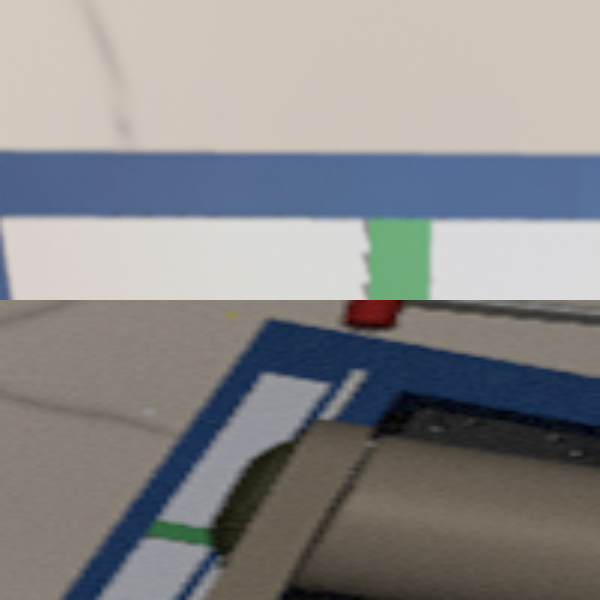

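The band shows at wrist columns of about 264–288, but the crop cuts it off. I need a taller crop to judge the pointer against it.

```bash
python3 - <<'E'
from h import *
im=capture('wrist');cv2.imwrite('pics/w6.png',cv2.resize(im[60:200,170:370,::-1],None,fx=4,fy=4))
P=[.58254,-.06987,-.31095,0]
for x in(-.0404,-.0344,-.0284): print(x,proj('wrist',W((x,.115,.084),P)),proj('wrist',W((x,.098,.088),P)))
E
```

```text
-0.0404 [253.15365681 104.78067883] [253.14389657 135.79277042]
-0.0344 [263.64743112 104.80812427] [263.52793272 135.81562753]
-0.0284 [274.13826414 104.83556201] [273.90908877 135.83847829]
```

View pics/w6.png

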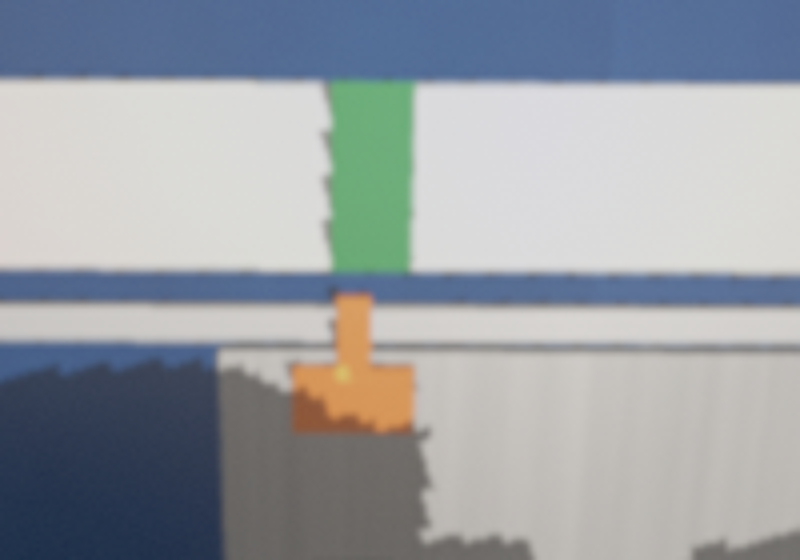

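The pointer (crop columns 335–373, centre 354) is inside the band (332–412, centre 372), about 2.5 mm too far forward. I'll ease it back to the centre and settle.

{"name": "drive_tool", "arguments": {
  "deltas": [
    {"tx":0,"ty":0.05,"tz":0,"rx":0,"ry":0,"rz":0,"gripper":0},
    {"tx":0,"ty":0,"tz":0,"rx":0,"ry":0,"rz":0,"gripper":0},
    {"tx":0,"ty":0,"tz":0,"rx":0,"ry":0,"rz":0,"gripper":0},
    {"tx":0,"ty":0,"tz":0,"rx":0,"ry":0,"rz":0,"gripper":0},
    {"tx":0,"ty":0,"tz":0,"rx":0,"ry":0,"rz":0,"gripper":0},
    {"tx":0,"ty":0,"tz":0,"rx":0,"ry":0,"rz":0,"gripper":0}
  ]
}}

```text
clock: 16.55
tool_pos: [0.5602, -0.0284, 0.099]
eef_rot: [2.535, 1.853, 0.003]
contact_force: [8.2, 0.2, -0.3]
gripper_width: 0.149
grasp_force: 40.0
```

```bash
python3 - <<'E'
from h import *
im=capture('wrist');h=cv2.cvtColor(im[60:200,170:370],cv2.COLOR_RGB2HSV)
g=cv2.inRange(h,(45,60,50),(80,255,255));o=cv2.inRange(h,(5,90,100),(20,255,255))
gx=np.where(g)[1];oy,ox=np.where(o);tip=ox[oy<oy.min()+12]
print('green',gx.min(),gx.max(),np.median(gx),'pointer tip',tip.min(),tip.max(),np.median(tip))
s=sense();print(s['clock'],s['tool_pos'],s['contact_force'],s['grasp_force'],s['gripper_width'],np.abs(s['joint_vel']).max())
E
```

```text
green 78 98 88.0 pointer tip 84 92 88.0
16.6 [ 0.5602047  -0.02841498  0.09900007] [ 7.29478181  0.09534654 -1.44010324] 39.998993184417486 0.1554750124317984 0.002835986623629096
```

```bash
python3 -c "
from h import *
print(job.sign_off())"
```

```text
the job is handed in; nothing more can be done
None
```

The job is handed in: I turned the cam lock to its stop and let it spring back, which drew the bolt, and the gripper is holding the hatch by its handle with the pointer centred in the green band.

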